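# Flag the tired spring of a sprung clamping bed

## Robot

A 7-joint arm with a two-finger parallel gripper is mounted at the origin on the work surface. World frame = base frame: x ahead of the robot, y to its left, z up, the work surface at z = 0. Lengths are in m, angles in rad, forces in N, time in s.
With the tool pointing down it reaches from about 0.375 to 0.925 m from the base axis. Payload 3.1 kg.
Tool frame: the origin (TCP) lies midway between the tips of the shut fingers; the grasp point (between the pads) lies 19 mm behind it; z points along the fingers, x is the direction in which the jaws open and shut, and the axes are right-handed (so a half turn about z gives the same grasp; the last joint's range is limited). The gripper opens to 85 mm and grips with 20 to 120 N. Pads are 22 mm wide; open, the fingers measure 114 mm over their backs; the gripper's body (76 mm by 85 mm) begins 54 mm behind the grasp point. The pads swing forward as they close: fully open they stand 13 mm farther back than shut.
Start: joints at [-0.098, 0.383, 0.044, 1.598, -0.018, 1.161, -0.05], TCP at [0.65, 0, 0.231] pointing down, gripper open.
Joint ranges: [-2.61, 2.61], [-0.41, 2.15], [-1.48, 1.57], [0, 2.5], [-1.57, 4.71], [0.05, 1.97], [-2.85, 2.85]. Speed limits (rad/s): [2.79, 2.79, 3.14, 3.14, 3.14, 3.14, 3.14].

## Interface

Orientations are given as a unit quaternion [x, y, z, w].
In Python, from station import arm, optics gives the robot as it stands.
- The arm moves only by the tool drive_tool, never from a script. Its argument "commands" is a list of rows, each an object of numbers: "dx", "dy", "dz": the shift along the tool's x, y, z in m; "wx", "wy", "wz": the turn, a rotation vector about the tool's x, y, z in rad; "grip": the finger opening in m, from 0 to 0.0854. A call has exactly 10 rows; each row is the pose to reach, as a shift and turn from the pose commanded when the call began, along the tool's axes at that moment; what a row does not reach only later rows make up. A row lasts 1/8 s, in which the tool goes at most 62.5 mm and 10.7 degrees, less where a joint would pass 70% of its speed; a pose out of reach is approached as far as the arm can. A call with a gripper value outside its range is refused whole. The fingers move at their own pace and stop on an object; "force" is the grip in N (left out, the last holds). Time passes only in rows, so rows that repeat a pose let the fingers close, or fill a call up. It gives the time, the measured TCP pose, the force and the opening at its end, in the units of the state.
- arm.get_state(): the state, without advancing time (a new reading comes with each control period).
- optics.capture(name): name is "scene" or "side" or "wrist"; returns a dict with "img" (480x640x3 uint8, red, green, blue), "range_z" (480x640 float32, m along the optical axis (not along the pixel's ray), 0 where there is no reading), "camera_matrix" (3x3 intrinsics, pixels), "cam_to_world" (4x4, takes a point from camera to world coordinates); the wrist camera has in their place "tool_from_camera" (4x4, takes a point from camera to tool coordinates, whose origin is the TCP and whose axes are the tool frame's). Camera axes: x right, y down, z forward; pixel columns grow to the right and rows downward; lengths in m; the calibration is good to about 2 mm. The wrist camera is an equidistant fisheye: a pixel r from the principal point sees the ray r / f radians off the axis. A picture is of the moment at which its call begins: read the wrist's pose just before it.
- arm.close_job(): hands the job in, once; it reports no verdict.
The state is a dict: "time_s": time; "joints": joint angles; "qvel": joint speeds; "joint_torque": joint torques, N m; "position": TCP position; "tool_rot": TCP orientation; "ft_force": force on the tool from outside, world axes, zero at the start; "torque": the same for the moment, N m; "width": finger opening in m.
Only numpy, scipy, OpenCV 4.12 (cv2) and the standard library are available. Lean on these libraries where they do the work, as an engineer would, in place of code of your own. Each camera call takes 0.05 s, during which the arm holds its last target.

## Task

The sprung bed on which fretboards are glued has one tired spring. Press its three cork pads down with the fingertips one after the other, from the robot's left to its right, each by at least 5 mm, to feel which is the softest, then push that pad's steel tag fully down. Leave the other two tags up, and do not move or pick up the case, the knife or the glue bottle.

Things in the scene. Friction and masses are not known exactly. Their poses are not given: they have to be found in the camera images.
- bed: the fixed light-wood board, 170 x 420 x 18 mm, that carries the three sprung supports in a row along its y axis, about 120 mm apart; origin at the centre of its underside, on the bench. Its x axis points away from the robot, y to the robot's left (the board may be turned up to 0.3 rad).
- pad_a_top (a point): centre of the top face of pad a: a cork-faced pad, 50 mm (bed x) by 60 mm (bed y), on a coil spring over an aluminium block; the top is 92 mm above the bench at rest and moves with the pad. Same axes as the bed. Pads a, b, c look alike; which stands left, middle or right changes from start to start.
- pad_a (a joint): how far pad a is pressed straight down, m: 0 at rest, 0.020 at the stop; it springs back when let go. It begins to move at about 0.7 N. Pressing fully takes between 4 and 15 N, depending on the spring; the softest needs less than half the force of the next one.
- tag_a_top (a point): centre of the top face of tag a, belonging to pad a: a T-shaped steel tag with a flat head 18 mm (bed x) by 28 mm (bed y), 4 mm thick, in a small aluminium block (40 mm along bed y, top 54 mm above the bench) on the robot's side of the pad, 70 mm from the pad's centre along bed -x. The head is 72 to 74 mm above the bench when up, 58 mm when fully down.
- tag_a (a joint): how far tag a is pushed straight down, m: 0 up (starts at 0 to 0.002), 0.016 fully down. It needs about 2.5 N all the way, and friction keeps it where it is left.
- pad_b_top (a point): centre of the top face of pad b: a cork-faced pad, 50 mm (bed x) by 60 mm (bed y), on a coil spring over an aluminium block; the top is 92 mm above the bench at rest and moves with the pad. Same axes as the bed. Pads a, b, c look alike; which stands left, middle or right changes from start to start.
- pad_b (a joint): how far pad b is pressed straight down, m: 0 at rest, 0.020 at the stop; it springs back when let go. It begins to move at about 0.7 N. Pressing fully takes between 4 and 15 N, depending on the spring; the softest needs less than half the force of the next one.
- tag_b_top (a point): centre of the top face of tag b, belonging to pad b: a T-shaped steel tag with a flat head 18 mm (bed x) by 28 mm (bed y), 4 mm thick, in a small aluminium block (40 mm along bed y, top 54 mm above the bench) on the robot's side of the pad, 70 mm from the pad's centre along bed -x. The head is 72 to 74 mm above the bench when up, 58 mm when fully down.
- tag_b (a joint): how far tag b is pushed straight down, m: 0 up (starts at 0 to 0.002), 0.016 fully down. It needs about 2.5 N all the way, and friction keeps it where it is left.
- pad_c_top (a point): centre of the top face of pad c: a cork-faced pad, 50 mm (bed x) by 60 mm (bed y), on a coil spring over an aluminium block; the top is 92 mm above the bench at rest and moves with the pad. Same axes as the bed. Pads a, b, c look alike; which stands left, middle or right changes from start to start.
- pad_c (a joint): how far pad c is pressed straight down, m: 0 at rest, 0.020 at the stop; it springs back when let go. It begins to move at about 0.7 N. Pressing fully takes between 4 and 15 N, depending on the spring; the softest needs less than half the force of the next one.
- tag_c_top (a point): centre of the top face of tag c, belonging to pad c: a T-shaped steel tag with a flat head 18 mm (bed x) by 28 mm (bed y), 4 mm thick, in a small aluminium block (40 mm along bed y, top 54 mm above the bench) on the robot's side of the pad, 70 mm from the pad's centre along bed -x. The head is 72 to 74 mm above the bench when up, 58 mm when fully down.
- tag_c (a joint): how far tag c is pushed straight down, m: 0 up (starts at 0 to 0.002), 0.016 fully down. It needs about 2.5 N all the way, and friction keeps it where it is left.
- case_center (a point): centre of a loose shut plastic case, 75 x 110 x 27 mm, beyond the bed; to be left alone
- knife_center (a point): middle of a loose utility knife, about 175 mm long, 26 mm wide, 18 mm high, lying beyond the bed; to be left alone
- glue_center (a point): centre of a loose glue bottle standing to the left of the bed, 48 mm across, 100 mm high; to be left alone

How it is judged:
On the way, in this order (a step that is already met when the one before it is completed fails the run):
1. the left pad is pressed down at least 3 mm by the fingers (((y of pad_a_top in the frame of bed above 0.06 m and value of joint pad_a above 0.003 m and contact force between the fingers and pad_a above 0.3 N) or (y of pad_b_top in the frame of bed above 0.06 m and value of joint pad_b above 0.003 m and contact force between the fingers and pad_b above 0.3 N) or (y of pad_c_top in the frame of bed above 0.06 m and value of joint pad_c above 0.003 m and contact force between the fingers and pad_c above 0.3 N))), for 0.1 s.
2. the middle pad is pressed down at least 3 mm by the fingers (((y of pad_a_top in the frame of bed between -0.06 and 0.06 m and value of joint pad_a above 0.003 m and contact force between the fingers and pad_a above 0.3 N) or (y of pad_b_top in the frame of bed between -0.06 and 0.06 m and value of joint pad_b above 0.003 m and contact force between the fingers and pad_b above 0.3 N) or (y of pad_c_top in the frame of bed between -0.06 and 0.06 m and value of joint pad_c above 0.003 m and contact force between the fingers and pad_c above 0.3 N))), for 0.1 s.
3. the right pad is pressed down at least 3 mm by the fingers (((y of pad_a_top in the frame of bed below -0.06 m and value of joint pad_a above 0.003 m and contact force between the fingers and pad_a above 0.3 N) or (y of pad_b_top in the frame of bed below -0.06 m and value of joint pad_b above 0.003 m and contact force between the fingers and pad_b above 0.3 N) or (y of pad_c_top in the frame of bed below -0.06 m and value of joint pad_c above 0.003 m and contact force between the fingers and pad_c above 0.3 N))), for 0.1 s.
4. the tag of the softest pad is pushed at least 13 mm down by the fingers (value of joint tag_c above 0.013 m and contact force between the fingers and tag_c above 0.3 N), for 0.1 s.
At the end, for the whole second after the job is handed in: the softest pad's tag is at least 13 mm of its 16 mm down, the other two tags are less than 5 mm down, all pads have sprung back to within 3 mm, and the case, the knife and the glue bottle are within 25 mm of where they were (value of joint tag_c above 0.013 m and value of joint each of tag_a, tag_b below 0.005 m and value of joint each of pad_a, pad_b, pad_c below 0.003 m and distance of each of case_center, knife_center, glue_center from where it was at the start of the episode below 0.025 m); the robot touches nothing.
It fails at once if the tag of a pad that is not the softest is pushed 5 mm or more down (value of joint any of tag_a, tag_b above 0.005 m).
It fails at once if the case, the knife or the glue bottle is moved or lifted by more than 25 mm (distance of any of case_center, knife_center, glue_center from where it was at the start of the episode above 0.025 m).
It also fails if it takes over 54 s, if anything falls off the work surface, if the arm or the gripper's body presses on something with over 40 N, if the wrist force passes 120 N, or if a joint passes its speed limit or range.

## Working session

There is one attempt and no reset: what is moved stays moved. The work goes in short steps, Python scripts to look and compute and a tool call to move; the robot and the scene stay as the last step left them, time stands still between calls to the robot, and variables do not carry over. Pictures are saved under pics/ and viewed, and the job is handed in when it is done.

Besides the shell and the picture viewer there is one more tool, called after ">>>" as a command line: name --argument value ..., lists and objects as JSON in quotes. drive_tool: Moves the arm, as the interface text tells. Its arguments: {"type":"object","properties":{"commands":{"type":"array","items":{"type":"object","properties":{"dx":{"type":"number"},"dy":{"type":"number"},"dz":{"type":"number"},"wx":{"type":"number"},"wy":{"type":"number"},"wz":{"type":"number"},"grip":{"type":"number"}}}},"force":{"type":"number"}},"required":["commands"]}

```bash
mkdir -p pics
cat > h.py <<'E'
import numpy as np, cv2
from station import arm, optics
def cap(n,fn):
    d=optics.capture(n); cv2.imwrite('pics/'+fn,d['img'][:,:,::-1]); np.savez('pics/'+fn[:-4]+'.npz',**{k:v for k,v in d.items()}); return d
def world(d):
    z=d['range_z']; K=d['camera_matrix']; v,u=np.mgrid[:480,:640]
    P=np.stack([(u-K[0,2])/K[0,0]*z,(v-K[1,2])/K[1,1]*z,z],-1)
    T=d['cam_to_world']; return P@T[:3,:3].T+T[:3,3]
E
python3 - <<'E'
from h import *
s=arm.get_state(); print({k:np.round(v,4) for k,v in s.items()})
for n in ('scene','side'):
    d=cap(n,n+'0.png'); print(d['camera_matrix'],d['cam_to_world'])
E
```

```text
{'time_s': np.float64(0.0), 'joints': array([-0.0978,  0.3839,  0.0438,  1.5996, -0.0179,  1.1612, -0.0499]), 'qvel': array([-0.0021, -0.0015,  0.0005, -0.0004, -0.0009, -0.0014,  0.001 ]), 'joint_torque': array([-8.00000e-04, -4.33466e+01,  1.02430e+00, -2.49514e+01,
        1.06000e-02,  1.13000e-02, -0.00000e+00]), 'position': array([ 0.6491, -0.    ,  0.2299]), 'tool_rot': array([ 1.0e+00,  0.0e+00, -1.3e-03,  1.0e-04]), 'ft_force': array([ 0.0118, -0.0899, -0.317 ]), 'torque': array([0.0161, 0.0186, 0.0198]), 'width': np.float64(0.0855)}
[[536.84914781   0.         314.99026931]
 [  0.         536.84914781 240.17762064]
 [  0.           0.           1.        ]] [[ 0.03126608  0.58866264 -0.80777393  1.26837726]
 [ 0.99939095 -0.00588148  0.03439679  0.07705917]
 [ 0.0154972  -0.80835741 -0.58848801  0.55444307]
 [ 0.          0.          0.          1.        ]]
[[579.41144436   0.         324.41453558]
 [  0.         579.41144436 236.60526364]
 [  0.           0.           1.        ]] [[-0.82403811 -0.33619192  0.4560002   0.19420019]
 [-0.56648544  0.49953529 -0.65540731  0.69514399]
 [-0.00744555 -0.79839807 -0.60208395  0.61808249]
 [ 0.          0.          0.          1.        ]]
```

View pics/scene0.png

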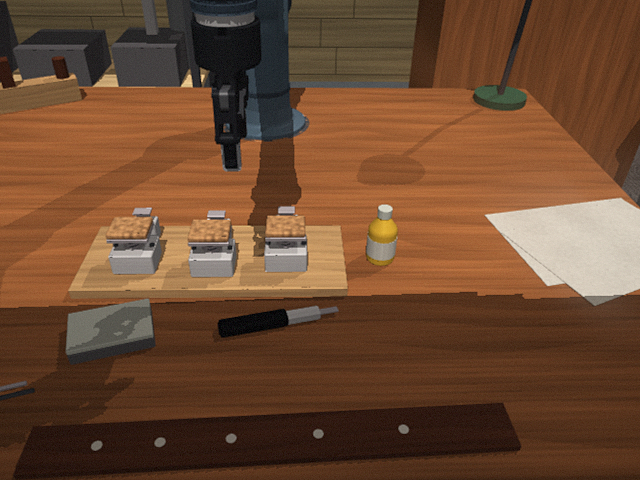

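View pics/side0.png

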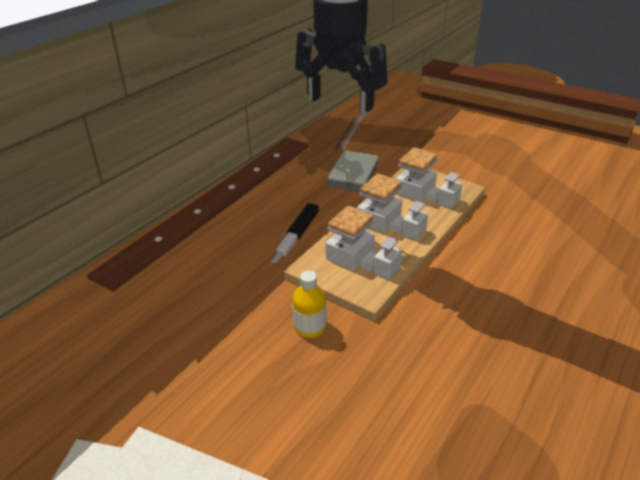

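The scene view, taken from beyond the bed, shows cork pads near (288,226), (211,232) and (131,228). The robot's left is at image right, next to the glue bottle. The side view shows the pads at (350,222), (380,188) and (417,160), with the tags at (389,245), (416,210) and (452,180).

Run:
```python
from h import *
for n in ('scene','side'):
    d=np.load(f'pics/{n}0.npz'); P=world(d); img=d['img']
    m=((P[...,2]>.084)&(P[...,2]<.100)&(d['range_z']>0)&(P[...,0]>.4)&(P[...,0]<.95)&(abs(P[...,1])<.4)).astype(np.uint8)
    m=cv2.morphologyEx(m,cv2.MORPH_OPEN,np.ones((3,3)))
    k,l,st,c=cv2.connectedComponentsWithStats(m)
    for i in range(1,k):
        if st[i,4]<80: continue
        q=P[l==i]; r=cv2.minAreaRect((q[:,:2]*1000).astype(np.float32))
        print(n,'pad?',c[i].round(),st[i,4],np.median(q,0).round(4),np.round(r[0],1),np.round(r[1],1),round(r[2],1))
    # tags
    m=((P[...,2]>.066)&(P[...,2]<.080)&(d['range_z']>0)&(P[...,0]>.4)&(P[...,0]<.95)&(abs(P[...,1])<.4)).astype(np.uint8)
    k,l,st,c=cv2.connectedComponentsWithStats(m)
    for i in range(1,k):
        if st[i,4]<15: continue
        q=P[l==i]; r=cv2.minAreaRect((q[:,:2]*1000).astype(np.float32))
        print(n,'tag?',c[i].round(),st[i,4],np.median(q,0).round(4),np.round(r[0],1),np.round(r[1],1),round(r[2],1))
    # board
    m=((P[...,2]>.013)&(P[...,2]<.023)&(d['range_z']>0)&(P[...,0]>.4)&(P[...,0]<.95)&(abs(P[...,1])<.4)).astype(np.uint8)
    m=cv2.morphologyEx(m,cv2.MORPH_OPEN,np.ones((3,3)))
    k,l,st,c=cv2.connectedComponentsWithStats(m); i=1+st[1:,4].argmax(); q=P[l==i]; r=cv2.minAreaRect((q[:,:2]*1000).astype(np.float32)); print('board',np.round(r[0],1),np.round(r[1],1),round(r[2],1))
```

```text
scene pad? [384. 213.] 165 [0.5651 0.2152 0.0945] [562.  215.2] [22.3 18.5] 81.9
scene pad? [129. 228.] 892 [ 0.5971 -0.1751  0.0907] [ 592.3 -176.1] [51.3 59.8] 0.5
scene pad? [285. 226.] 821 [0.5959 0.0594 0.0907] [590.4  59.2] [50.3 60. ] 0.3
scene pad? [209. 230.] 879 [ 0.6061 -0.054   0.0907] [600.9 -54.6] [60.3 52.4] 89.9
scene tag? [285. 210.] 116 [0.5225 0.0584 0.0722] [520.8  58.3] [20.1 26.4] 0.1
scene tag? [141. 212.] 141 [ 0.5239 -0.1767  0.0718] [ 521.6 -176.6] [21.  28.9] 0.6
scene tag? [216. 214.] 122 [ 0.5322 -0.0546  0.0721] [531.1 -54.9] [27.4 18.7] 87.5
scene tag? [383. 226.] 262 [0.569  0.2136 0.0718] [563.9 215. ] [39.6 31.7] 76.5
scene tag? [131. 240.] 146 [ 0.6151 -0.1688  0.0779] [ 606.6 -165.3] [37.9 76.4] 37.5
scene tag? [285. 240.] 114 [0.613  0.0611 0.0776] [609.2  59. ] [58.8 13.5] 90.0
scene tag? [208. 245.] 124 [ 0.6239 -0.0534  0.0773] [620.4 -54.5] [12.6 58.9] 0.0
board [570.1 -56.5] [420.2 173.9] 89.7
side pad? [418. 158.] 520 [ 0.5862 -0.1702  0.0914] [ 588.8 -175.2] [51.9 62.6] 0.1
side pad? [380. 186.] 639 [ 0.5945 -0.0491  0.0916] [596.6 -53.7] [51.2 62.9] 1.6
side pad? [351. 220.] 825 [0.5829 0.0645 0.0915] [585.8  59.8] [62.3 51. ] 88.7
side pad? [308. 283.] 128 [0.5489 0.2241 0.0926] [552.  221.9] [22.2 11.9] 31.9
side tag? [417. 168.] 67 [ 0.5745 -0.1486  0.0784] [ 574.1 -163.7] [74.3 37.8] 49.0
side tag? [452. 177.] 101 [ 0.5178 -0.1736  0.0728] [ 517.7 -176.1] [17.3 31.8] 0.1
side tag? [380. 197.] 75 [ 0.5831 -0.0269  0.0782] [582.9 -43.1] [75.  38.3] 49.1
side tag? [416. 207.] 127 [ 0.5269 -0.0519  0.073 ] [527.5 -55.1] [30.9 19.4] 89.8
side tag? [349. 233.] 78 [0.5697 0.0866 0.0783] [572.1  70.1] [75.7 36.4] 50.7
side tag? [389. 243.] 153 [0.5151 0.0612 0.0733] [515.6  59.2] [17.2 31.3] 1.8
side tag? [308. 295.] 373 [0.5472 0.2262 0.072 ] [551.2 221. ] [41.1 31.7] 41.1
board [566.  -55.5] [424.1 171.1] 89.7
```

The bed yaw is about 0, and the measured sizes and heights match the given ones (pads 60x51 mm at 91 mm, tags at 72–73 mm). The targets in world coordinates:

| Position | Pad (x, y) | Tag (x, y) |
|---|---|---|
| Left | (0.588, 0.060) | (0.518, 0.059) |
| Middle | (0.599, -0.054) | (0.529, -0.055) |
| Right | (0.591, -0.176) | (0.520, -0.176) |

The tool's x axis is world +x, its y is world -y and its z points down. I'll shut the fingers and go above the left pad.

>>> drive_tool --commands '[{"dx": -0.015,"dy": -0.015,"dz": 0.01,"grip": 0},{"dx": -0.03,"dy": -0.03,"dz": 0.03,"grip": 0},{"dx": -0.045,"dy": -0.045,"dz": 0.06,"grip": 0},{"dx": -0.06,"dy": -0.06,"dz": 0.09,"grip": 0},{"dx": -0.062,"dy": -0.06,"dz": 0.11,"grip": 0},{"dx": -0.062,"dy": -0.06,"dz": 0.11,"grip": 0},{"dx": -0.062,"dy": -0.06,"dz": 0.11,"grip": 0},{"dx": -0.062,"dy": -0.06,"dz": 0.11,"grip": 0},{"dx": -0.062,"dy": -0.06,"dz": 0.11,"grip": 0},{"dx": -0.062,"dy": -0.06,"dz": 0.11,"grip": 0}]'

```text
invalid input at $.commands[0]: expected keys dx, dy, dz, wx, wy, wz, grip
```

>>> drive_tool --commands '[{"dx": -0.015,"dy": -0.015,"dz": 0.01,"wx": 0,"wy": 0,"wz": 0,"grip": 0},{"dx": -0.03,"dy": -0.03,"dz": 0.03,"wx": 0,"wy": 0,"wz": 0,"grip": 0},{"dx": -0.045,"dy": -0.045,"dz": 0.06,"wx": 0,"wy": 0,"wz": 0,"grip": 0},{"dx": -0.06,"dy": -0.06,"dz": 0.09,"wx": 0,"wy": 0,"wz": 0,"grip": 0},{"dx": -0.062,"dy": -0.06,"dz": 0.11,"wx": 0,"wy": 0,"wz": 0,"grip": 0},{"dx": -0.062,"dy": -0.06,"dz": 0.11,"wx": 0,"wy": 0,"wz": 0,"grip": 0},{"dx": -0.062,"dy": -0.06,"dz": 0.11,"wx": 0,"wy": 0,"wz": 0,"grip": 0},{"dx": -0.062,"dy": -0.06,"dz": 0.11,"wx": 0,"wy": 0,"wz": 0,"grip": 0},{"dx": -0.062,"dy": -0.06,"dz": 0.11,"wx": 0,"wy": 0,"wz": 0,"grip": 0},{"dx": -0.062,"dy": -0.06,"dz": 0.11,"wx": 0,"wy": 0,"wz": 0,"grip": 0}]'

```text
time_s: 1.35
position: [0.5884, 0.0599, 0.1218]
tool_rot: [1.0, -0.0, 0.0, -0.0]
ft_force: [0.1, -0.6, 0.3]
width: 0.0004
```

Run:
```python
from h import *
s=arm.get_state(); print(s['time_s'],s['position'],s['ft_force'],s['width'])
cap('side','side1.png')
```

```text
1.35 [0.58839674 0.05993534 0.12178714] [ 0.12687048 -0.60767145  0.27126253] 0.00036196611046687395
```

View pics/side1.png

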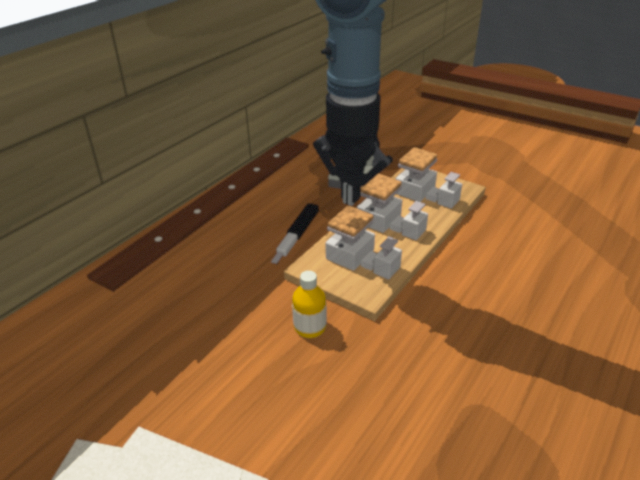

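The shut fingers (tips near (347,197)) stand above the left pad, which measures at (350,222). I'll press to about 10 mm depth.

>>> drive_tool --commands '[{"dx": 0,"dy": 0,"dz": 0.012,"wx": 0,"wy": 0,"wz": 0,"grip": 0},{"dx": 0,"dy": 0,"dz": 0.022,"wx": 0,"wy": 0,"wz": 0,"grip": 0},{"dx": 0,"dy": 0,"dz": 0.03,"wx": 0,"wy": 0,"wz": 0,"grip": 0},{"dx": 0,"dy": 0,"dz": 0.036,"wx": 0,"wy": 0,"wz": 0,"grip": 0},{"dx": 0,"dy": 0,"dz": 0.04,"wx": 0,"wy": 0,"wz": 0,"grip": 0},{"dx": 0,"dy": 0,"dz": 0.04,"wx": 0,"wy": 0,"wz": 0,"grip": 0},{"dx": 0,"dy": 0,"dz": 0.04,"wx": 0,"wy": 0,"wz": 0,"grip": 0},{"dx": 0,"dy": 0,"dz": 0.04,"wx": 0,"wy": 0,"wz": 0,"grip": 0},{"dx": 0,"dy": 0,"dz": 0.04,"wx": 0,"wy": 0,"wz": 0,"grip": 0},{"dx": 0,"dy": 0,"dz": 0.04,"wx": 0,"wy": 0,"wz": 0,"grip": 0}]'

```text
time_s: 2.65
position: [0.5872, 0.0599, 0.0813]
tool_rot: [1.0, 0.0, -0.001, 0.0]
ft_force: [-4.8, -0.6, 4.5]
width: 0.0002
```

Run:
```python
from h import *
for i in range(3):
    s=arm.get_state(); print(s['time_s'],s['position'].round(4) if hasattr(s['position'],'round') else s['position'],np.round(s['ft_force'],2),np.round(s['torque'],3),s['width'])
    d=cap('side' if i!=1 else 'scene','p1_%d.png'%i)
P=world(d)
a=cv2.imread('pics/p1_0.png')[130:310,270:510]; b=cv2.imread('pics/p1_1.png')[100:300,80:400]
cv2.imwrite('pics/p1_s.png',np.vstack([cv2.resize(a,(400,300)),cv2.resize(b,(400,250))]))
```

```text
2.65 [0.5872 0.0599 0.0813] [-4.8  -0.6   4.53] [-0.089  0.927  0.007] 0.0001652509549620467
2.7 [0.5872 0.0599 0.0814] [-3.35 -0.55  5.45] [-0.076  0.975 -0.015] -9.546551827359038e-05
2.75 [0.5872 0.0599 0.0813] [-3.74 -0.2   4.48] [-0.093  0.974  0.025] 4.73706698451964e-05
```

View pics/p1_s.png

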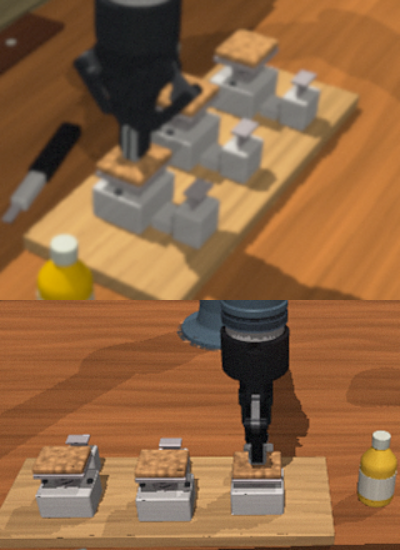

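The side view shows the left pad sunk under the fingertips, with its tag untouched and the other pads up. Fz is about 4.8 N at about 10.5 mm. Next I'll lift and go to the middle pad.

>>> drive_tool --commands '[{"dx": 0,"dy": 0,"dz": -0.015,"wx": 0,"wy": 0,"wz": 0,"grip": 0},{"dx": 0,"dy": 0,"dz": -0.04,"wx": 0,"wy": 0,"wz": 0,"grip": 0},{"dx": 0.003,"dy": 0.03,"dz": -0.04,"wx": 0,"wy": 0,"wz": 0,"grip": 0},{"dx": 0.006,"dy": 0.06,"dz": -0.04,"wx": 0,"wy": 0,"wz": 0,"grip": 0},{"dx": 0.009,"dy": 0.09,"dz": -0.04,"wx": 0,"wy": 0,"wz": 0,"grip": 0},{"dx": 0.011,"dy": 0.114,"dz": -0.04,"wx": 0,"wy": 0,"wz": 0,"grip": 0},{"dx": 0.011,"dy": 0.114,"dz": -0.04,"wx": 0,"wy": 0,"wz": 0,"grip": 0},{"dx": 0.011,"dy": 0.114,"dz": -0.04,"wx": 0,"wy": 0,"wz": 0,"grip": 0},{"dx": 0.011,"dy": 0.114,"dz": -0.04,"wx": 0,"wy": 0,"wz": 0,"grip": 0},{"dx": 0.011,"dy": 0.114,"dz": -0.04,"wx": 0,"wy": 0,"wz": 0,"grip": 0}]'

```text
time_s: 4.05
position: [0.5991, -0.0524, 0.1213]
tool_rot: [1.0, 0.001, 0.0, -0.0]
ft_force: [0.5, 0.4, 1.0]
width: -0.0002
```

>>> drive_tool --commands '[{"dx": 0,"dy": 0,"dz": 0.012,"wx": 0,"wy": 0,"wz": 0,"grip": 0},{"dx": 0,"dy": 0,"dz": 0.022,"wx": 0,"wy": 0,"wz": 0,"grip": 0},{"dx": 0,"dy": 0,"dz": 0.03,"wx": 0,"wy": 0,"wz": 0,"grip": 0},{"dx": 0,"dy": 0,"dz": 0.036,"wx": 0,"wy": 0,"wz": 0,"grip": 0},{"dx": 0,"dy": 0,"dz": 0.04,"wx": 0,"wy": 0,"wz": 0,"grip": 0},{"dx": 0,"dy": 0,"dz": 0.04,"wx": 0,"wy": 0,"wz": 0,"grip": 0},{"dx": 0,"dy": 0,"dz": 0.04,"wx": 0,"wy": 0,"wz": 0,"grip": 0},{"dx": 0,"dy": 0,"dz": 0.04,"wx": 0,"wy": 0,"wz": 0,"grip": 0},{"dx": 0,"dy": 0,"dz": 0.04,"wx": 0,"wy": 0,"wz": 0,"grip": 0},{"dx": 0,"dy": 0,"dz": 0.04,"wx": 0,"wy": 0,"wz": 0,"grip": 0}]'

```text
time_s: 5.3
position: [0.5982, -0.0539, 0.0822]
tool_rot: [1.0, -0.0, -0.001, -0.0]
ft_force: [-3.4, 1.0, 7.3]
width: 0.0003
```

Run:
```python
from h import *
for i in range(3):
    s=arm.get_state(); print(s['time_s'],np.round(s['position'],4),np.round(s['ft_force'],2))
    d=cap('side','p2_%d.png'%i)
```

```text
5.3 [ 0.5982 -0.0539  0.0822] [-3.36  1.    7.3 ]
5.35 [ 0.5983 -0.0539  0.0822] [-4.12  1.18  7.81]
5.4 [ 0.5983 -0.0539  0.0822] [-5.02  0.91  8.6 ]
```

View pics/p2_0.png

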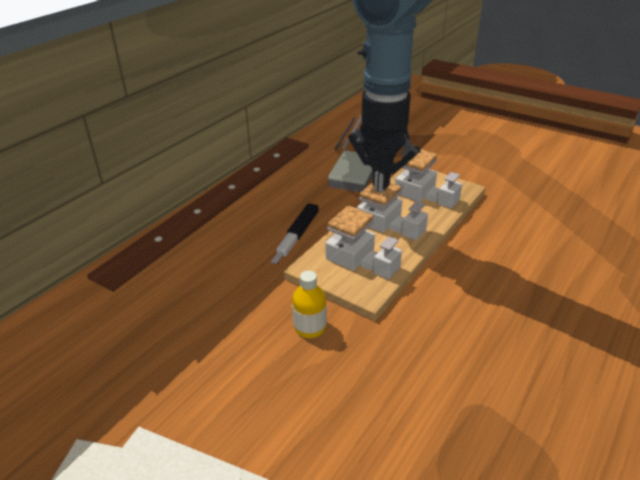

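The fingers press the middle pad at (380,190), and the left pad has sprung back up. The middle pad gives Fz of about 7.9 N at 9.5 mm. Now the right pad.

>>> drive_tool --commands '[{"dx": 0,"dy": 0,"dz": -0.015,"wx": 0,"wy": 0,"wz": 0,"grip": 0},{"dx": 0,"dy": 0,"dz": -0.04,"wx": 0,"wy": 0,"wz": 0,"grip": 0},{"dx": -0.002,"dy": 0.03,"dz": -0.04,"wx": 0,"wy": 0,"wz": 0,"grip": 0},{"dx": -0.004,"dy": 0.06,"dz": -0.04,"wx": 0,"wy": 0,"wz": 0,"grip": 0},{"dx": -0.006,"dy": 0.09,"dz": -0.04,"wx": 0,"wy": 0,"wz": 0,"grip": 0},{"dx": -0.008,"dy": 0.121,"dz": -0.04,"wx": 0,"wy": 0,"wz": 0,"grip": 0},{"dx": -0.008,"dy": 0.121,"dz": -0.04,"wx": 0,"wy": 0,"wz": 0,"grip": 0},{"dx": -0.008,"dy": 0.121,"dz": -0.04,"wx": 0,"wy": 0,"wz": 0,"grip": 0},{"dx": -0.008,"dy": 0.121,"dz": -0.04,"wx": 0,"wy": 0,"wz": 0,"grip": 0},{"dx": -0.008,"dy": 0.121,"dz": -0.04,"wx": 0,"wy": 0,"wz": 0,"grip": 0}]'

```text
time_s: 6.7
position: [0.5914, -0.1733, 0.1213]
tool_rot: [1.0, 0.001, 0.0, -0.0]
ft_force: [0.4, 0.9, -0.7]
width: -0.0003
```

>>> drive_tool --commands '[{"dx": 0,"dy": 0,"dz": 0.012,"wx": 0,"wy": 0,"wz": 0,"grip": 0},{"dx": 0,"dy": 0,"dz": 0.022,"wx": 0,"wy": 0,"wz": 0,"grip": 0},{"dx": 0,"dy": 0,"dz": 0.03,"wx": 0,"wy": 0,"wz": 0,"grip": 0},{"dx": 0,"dy": 0,"dz": 0.036,"wx": 0,"wy": 0,"wz": 0,"grip": 0},{"dx": 0,"dy": 0,"dz": 0.04,"wx": 0,"wy": 0,"wz": 0,"grip": 0},{"dx": 0,"dy": 0,"dz": 0.04,"wx": 0,"wy": 0,"wz": 0,"grip": 0},{"dx": 0,"dy": 0,"dz": 0.04,"wx": 0,"wy": 0,"wz": 0,"grip": 0},{"dx": 0,"dy": 0,"dz": 0.04,"wx": 0,"wy": 0,"wz": 0,"grip": 0},{"dx": 0,"dy": 0,"dz": 0.04,"wx": 0,"wy": 0,"wz": 0,"grip": 0},{"dx": 0,"dy": 0,"dz": 0.04,"wx": 0,"wy": 0,"wz": 0,"grip": 0}]'

```text
time_s: 7.95
position: [0.5911, -0.1751, 0.0814]
tool_rot: [1.0, -0.0, 0.0, 0.0]
ft_force: [-2.0, -0.2, 2.4]
width: -0.0
```

Run:
```python
from h import *
for i in range(3):
    s=arm.get_state(); print(s['time_s'],np.round(s['position'],4),np.round(s['ft_force'],2))
    d=cap('side','p3_%d.png'%i)
```

```text
7.95 [ 0.5911 -0.1751  0.0814] [-1.98 -0.23  2.37]
8.0 [ 0.5911 -0.1751  0.0814] [-1.02  0.15  2.49]
8.05 [ 0.5911 -0.175   0.0814] [-2.07  1.95  3.09]
```

View pics/p3_0.png

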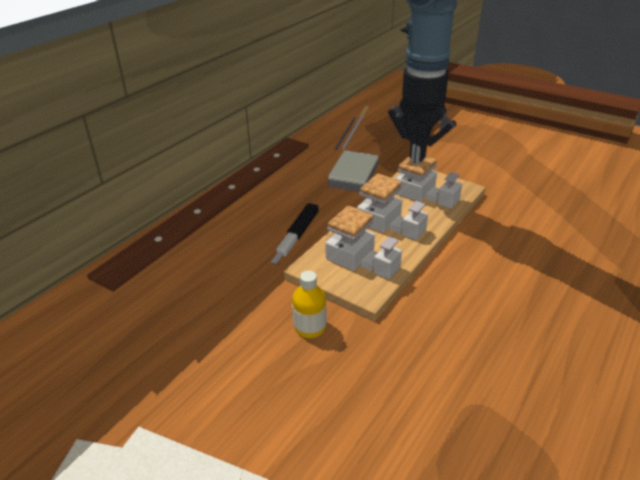

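The fingers are on the right pad at (417,160). Fz is about 2.7 N at 10.3 mm, against 4.8 N left and 7.9 N middle. The noise is around 0.5–1 N, so I'll press this pad deeper, to about 17 mm, to confirm.

>>> drive_tool --commands '[{"dx": 0,"dy": 0,"dz": 0.003,"wx": 0,"wy": 0,"wz": 0,"grip": 0},{"dx": 0,"dy": 0,"dz": 0.005,"wx": 0,"wy": 0,"wz": 0,"grip": 0},{"dx": 0,"dy": 0,"dz": 0.007,"wx": 0,"wy": 0,"wz": 0,"grip": 0},{"dx": 0,"dy": 0,"dz": 0.007,"wx": 0,"wy": 0,"wz": 0,"grip": 0},{"dx": 0,"dy": 0,"dz": 0.007,"wx": 0,"wy": 0,"wz": 0,"grip": 0},{"dx": 0,"dy": 0,"dz": 0.007,"wx": 0,"wy": 0,"wz": 0,"grip": 0},{"dx": 0,"dy": 0,"dz": 0.007,"wx": 0,"wy": 0,"wz": 0,"grip": 0},{"dx": 0,"dy": 0,"dz": 0.007,"wx": 0,"wy": 0,"wz": 0,"grip": 0},{"dx": 0,"dy": 0,"dz": 0.007,"wx": 0,"wy": 0,"wz": 0,"grip": 0},{"dx": 0,"dy": 0,"dz": 0.007,"wx": 0,"wy": 0,"wz": 0,"grip": 0}]'

```text
time_s: 9.35
position: [0.5913, -0.1751, 0.0744]
tool_rot: [1.0, 0.0, 0.0, 0.0]
ft_force: [-0.1, -0.8, 3.7]
width: -0.0002
```

Run:
```python
from h import *
F=[]
for i in range(8):
    s=arm.get_state(); F.append(s['ft_force']); optics.capture('side')
print(s['time_s'],np.round(s['position'],4),np.mean(F,0),np.std(F,0))
```

```text
9.7 [ 0.5913 -0.1751  0.0744] [-0.07361947 -0.45227309  3.86052252] [0.47107167 0.29694252 0.42173839]
```

At 17.3 mm the right pad needs only 3.9 N, less than the left pad at 10 mm, so right is softest. I'll lift, move over the right tag and turn the tool 90° so the linkage spreads along y, clear of the pad.

>>> drive_tool --commands '[{"dx": 0,"dy": 0,"dz": -0.02,"wx": 0,"wy": 0,"wz": 0,"grip": 0},{"dx": 0,"dy": 0,"dz": -0.05,"wx": 0,"wy": 0,"wz": 0.17,"grip": 0},{"dx": -0.02,"dy": 0,"dz": -0.05,"wx": 0,"wy": 0,"wz": 0.35,"grip": 0},{"dx": -0.04,"dy": 0.001,"dz": -0.05,"wx": 0,"wy": 0,"wz": 0.53,"grip": 0},{"dx": -0.06,"dy": 0.001,"dz": -0.05,"wx": 0,"wy": 0,"wz": 0.71,"grip": 0},{"dx": -0.072,"dy": 0.001,"dz": -0.05,"wx": 0,"wy": 0,"wz": 0.89,"grip": 0},{"dx": -0.072,"dy": 0.001,"dz": -0.05,"wx": 0,"wy": 0,"wz": 1.07,"grip": 0},{"dx": -0.072,"dy": 0.001,"dz": -0.05,"wx": 0,"wy": 0,"wz": 1.25,"grip": 0},{"dx": -0.072,"dy": 0.001,"dz": -0.05,"wx": 0,"wy": 0,"wz": 1.42,"grip": 0},{"dx": -0.072,"dy": 0.001,"dz": -0.05,"wx": 0,"wy": 0,"wz": 1.571,"grip": 0}]'

```text
time_s: 11.0
position: [0.5183, -0.1753, 0.1245]
tool_rot: [-0.705, 0.709, 0.001, -0.0]
ft_force: [-1.3, 0.5, -1.1]
width: 0.0
```

Run:
```python
from h import *
for i in range(6): optics.capture('side')
s=arm.get_state(); print(s['time_s'],np.round(s['position'],4),np.round(s['tool_rot'],4),np.round(s['ft_force'],2))
d=cap('side','t0.png'); P=world(d)
a=cv2.imread('pics/t0.png')[90:300,280:560]; cv2.imwrite('pics/t0z.png',cv2.resize(a,(800,600)))
```

```text
11.3 [ 0.5188 -0.1758  0.1244] [ 7.077e-01 -7.065e-01 -3.000e-04 -1.000e-04] [0.68 0.24 0.36]
```

View pics/t0z.png

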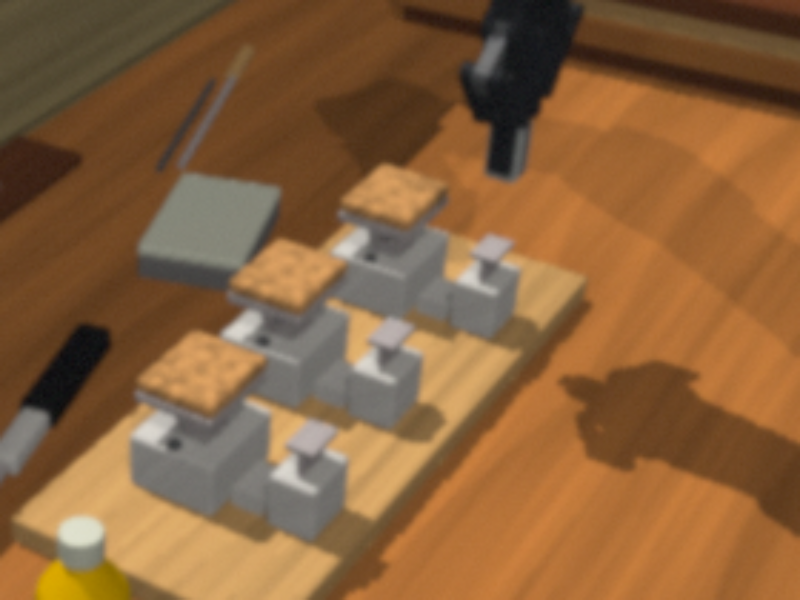

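All three pads have sprung back and all three tags are up. The shut fingers stand above the right tag (tip near (507,175) in the zoomed picture, tag at (491,247)), clear of the pad. Pressing the tag now.

>>> drive_tool --commands '[{"dx": 0,"dy": 0,"dz": 0.02,"wx": 0,"wy": 0,"wz": 0,"grip": 0},{"dx": 0,"dy": 0,"dz": 0.035,"wx": 0,"wy": 0,"wz": 0,"grip": 0},{"dx": 0,"dy": 0,"dz": 0.045,"wx": 0,"wy": 0,"wz": 0,"grip": 0},{"dx": 0,"dy": 0,"dz": 0.052,"wx": 0,"wy": 0,"wz": 0,"grip": 0},{"dx": 0,"dy": 0,"dz": 0.058,"wx": 0,"wy": 0,"wz": 0,"grip": 0},{"dx": 0,"dy": 0,"dz": 0.062,"wx": 0,"wy": 0,"wz": 0,"grip": 0},{"dx": 0,"dy": 0,"dz": 0.065,"wx": 0,"wy": 0,"wz": 0,"grip": 0},{"dx": 0,"dy": 0,"dz": 0.067,"wx": 0,"wy": 0,"wz": 0,"grip": 0},{"dx": 0,"dy": 0,"dz": 0.067,"wx": 0,"wy": 0,"wz": 0,"grip": 0},{"dx": 0,"dy": 0,"dz": 0.067,"wx": 0,"wy": 0,"wz": 0,"grip": 0}]'

```text
time_s: 12.6
position: [0.5189, -0.176, 0.0581]
tool_rot: [-0.707, 0.707, 0.0, 0.0]
ft_force: [-3.8, 1.3, 8.0]
width: 0.0002
```

Run:
```python
from h import *
F=[]
for i in range(4):
    s=arm.get_state(); F.append(s['ft_force']); cap('side','t1.png')
print(s['time_s'],np.round(s['position'],4),np.mean(F,0))
a=cv2.imread('pics/t1.png')[90:300,280:560]; cv2.imwrite('pics/t1z.png',cv2.resize(a,(800,600)))
```

```text
12.75 [ 0.5189 -0.176   0.0581] [-3.7932154   1.21753678  7.36827774]
```

View pics/t1z.png

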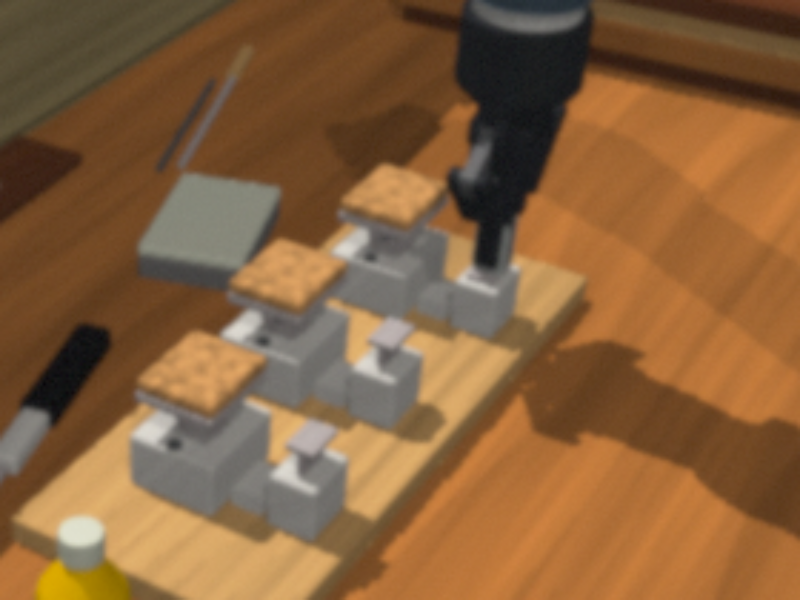

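The right tag is driven down to its block, with the tip at 0.058 m and Fz of 7.4 N, so it is on the stop. The other tags are still up. I'll lift clear and check.

>>> drive_tool --commands '[{"dx": 0,"dy": 0,"dz": -0.02,"wx": 0,"wy": 0,"wz": 0,"grip": 0},{"dx": 0,"dy": 0,"dz": -0.05,"wx": 0,"wy": 0,"wz": 0,"grip": 0},{"dx": 0,"dy": 0,"dz": -0.08,"wx": 0,"wy": 0,"wz": 0,"grip": 0},{"dx": 0,"dy": 0,"dz": -0.11,"wx": 0,"wy": 0,"wz": 0,"grip": 0},{"dx": 0,"dy": 0,"dz": -0.14,"wx": 0,"wy": 0,"wz": 0,"grip": 0},{"dx": 0,"dy": 0,"dz": -0.15,"wx": 0,"wy": 0,"wz": 0,"grip": 0},{"dx": 0,"dy": 0,"dz": -0.15,"wx": 0,"wy": 0,"wz": 0,"grip": 0},{"dx": 0,"dy": 0,"dz": -0.15,"wx": 0,"wy": 0,"wz": 0,"grip": 0},{"dx": 0,"dy": 0,"dz": -0.15,"wx": 0,"wy": 0,"wz": 0,"grip": 0},{"dx": 0,"dy": 0,"dz": -0.15,"wx": 0,"wy": 0,"wz": 0,"grip": 0}]'

```text
time_s: 14.05
position: [0.5185, -0.1759, 0.2064]
tool_rot: [-0.707, 0.707, 0.001, -0.001]
ft_force: [0.0, 0.5, 0.8]
width: -0.0003
```

Run:
```python
from h import *
d=cap('side','t2.png'); P=world(d); d0=np.load('pics/side0.npz'); P0=world(d0)
s=arm.get_state(); print(s['time_s'],np.round(s['position'],4),np.round(s['ft_force'],2))
for nm,(x,y) in dict(tagL=(.517,.059),tagM=(.5285,-.055),tagR=(.519,-.176),padL=(.588,.06),padM=(.598,-.054),padR=(.590,-.1755)).items():
    h=.009 if nm[0]=='t' else .02
    o=[]
    for Q in (P0,P):
        m=(abs(Q[...,0]-x)<h)&(abs(Q[...,1]-y)<h+.003)&(Q[...,2]>.05)
        o.append(np.round(np.percentile(Q[m][:,2],75),4))
    print(nm,o)
for nm,(x,y,r) in dict(case=(.76,-.19,.09),glue=(.56,.22,.05),knife=(.75,0,.1)).items():
    print(nm,[Q[(np.hypot(Q[...,0]-x,Q[...,1]-y)<r)&(Q[...,2]>.012)&(Q[...,2]<.12)].mean(0).round(4) for Q in (P0,P)])
a=cv2.imread('pics/t2.png')[90:300,280:560]; cv2.imwrite('pics/t2z.png',cv2.resize(a,(800,600)))
```

```text
14.1 [ 0.5186 -0.1759  0.2066] [-0.37 -0.14 -1.21]
tagL [np.float64(0.0736), np.float64(0.0736)]
tagM [np.float64(0.0733), np.float64(0.0733)]
tagR [np.float64(0.073), np.float64(0.2271)]
padL [np.float64(0.0922), np.float64(0.0921)]
padM [np.float64(0.0921), np.float64(0.0921)]
padR [np.float64(0.0919), np.float64(0.0921)]
case [array([ 0.7258, -0.172 ,  0.0248]), array([ 0.7256, -0.1717,  0.0248])]
glue [array([0.5473, 0.2268, 0.058 ]), array([0.5472, 0.2268, 0.0578])]
knife [array([0.7103, 0.0261, 0.0164]), array([0.7102, 0.0263, 0.0165])]
```

View pics/t2z.png

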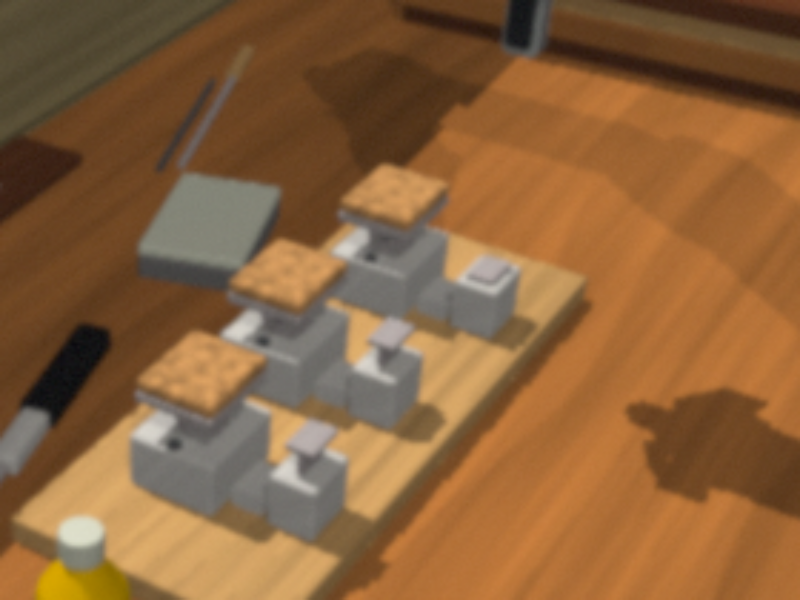

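The right tag (near (490,268) in the zoomed picture) lies flush on its block, while the other two tags stand up and all pads are back up. The odd tagR depth reading of 0.227 came from the gripper hanging above it. Handing in.

Run:
```python
from h import *
d=np.load('pics/t2.npz'); Q=world(d); m=(abs(Q[...,0]-.519)<.009)&(abs(Q[...,1]+.176)<.012)&(Q[...,2]>.05)&(Q[...,2]<.1)
print(np.median(Q[m][:,2]))
arm.close_job()
```

```text
0.05756951027220042
the job is handed in; nothing more can be done
```

I pressed the left, middle and right pads in turn, found the right one softest, pushed its steel tag fully down and handed the job in at about 14 s.

| Pad | Force at about 10 mm | Deeper press |
|---|---|---|
| Left | 4.8 N at 10.4 mm | – |
| Middle | 7.9 N at 9.5 mm | – |
| Right | 2.7 N at 10.3 mm | 3.9 N at 17.3 mm |

- **Choice of pad:** at about 10 mm the right pad took 55% of the left pad's force, not quite the stated under half. Force noise was about 0.5 N or more, so I confirmed with the deeper press: at 17 mm the right pad still needed less than the left at 10 mm.
- **Right tag:** its head measures 57.6 mm above the bench, which is fully down. My first check of it read 0.227 m because the gripper was in the sampled region; limiting the height range gave the value above.
- **Everything else:** the left and middle tags are unchanged at 73–74 mm and all three pads are back at 92 mm. The case, knife and glue bottle show less than 1 mm of movement, and the gripper is clear at a height of 0.206 m.

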